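Shut and latch the instrument case

ROBOT

A 6-joint arm with a two-finger parallel gripper is mounted at the origin on the work surface. World frame = base frame: x ahead of the robot, y to its left, z up, the work surface at z = 0. Lengths are in m, angles in rad, forces in N, time in s.
With the tool pointing down it reaches from about 0.25 to 0.725 m from the base axis. Payload 4 kg.
Tool frame: the origin (TCP) lies at the very end of the fingers, on their centre line; the grasp point (between the pads) lies 19 mm behind it; z points along the fingers, y is the direction in which the jaws open and shut (so a half turn about z gives the same grasp; the last joint's range is limited). The gripper opens to 85 mm and grips with 20 to 120 N. Pads are 22 mm wide; open, the fingers measure 114 mm over their backs; the gripper's body (76 mm by 85 mm) begins 54 mm behind the grasp point. The pads swing forward as they close: fully open they stand 13 mm farther back than shut.
Start: joints at [-1.178, 0.241, 0.005, 1.335, 0, 1.571], TCP at [0.191, -0.462, 0.231] pointing down, gripper open.
Joint ranges: [-2.72, 2.72], [-1.05, 1.87], [-1.09, 1.28], [-1.99, 2.15], [-1.42, 1.44], [-3.14, 3.14]. Speed limits (rad/s): [2.79, 2.79, 3.14, 3.14, 3.14, 3.14].

INTERFACE

Orientations are given as a 3x3 rotation matrix whose columns are the frame's x, y, z axes.
In Python, from rig import r, viewer gives the robot as it stands.
- The arm moves only by the tool move_arm, never from a script. Its arguments are lists of equal length, an entry for each row: "offset": the shift along the tool's x, y, z in m, a list of three; "twist": the turn about the tool's z in degrees. A call has exactly 10 rows; each row is the pose to reach, as a shift and turn from the pose commanded when the call began, along the tool's axes at that moment; what a row does not reach only later rows make up. A row lasts 1/10 s, in which the tool goes at most 50 mm and 8.59 degrees, less where a joint would pass 70% of its speed; a pose out of reach is approached as far as the arm can. A call with a gripper value outside its range is refused whole. "hand" is the opening, from 0 (shut) to 1 (fully open), set as the call begins (left out, the last holds). The fingers move at their own pace and stop on an object; "squeeze" is the grip in N (left out, the last holds). Time passes only in rows, so rows that repeat a pose let the fingers close, or fill a call up. It gives the time, the measured TCP pose, the force and the opening at its end, in the units of the state.
- r.observe(): the state, without advancing time (a new reading comes with each control period).
- viewer.grab_frame(name): name is "scene" or "top" or "wrist"; returns the picture (384x512x3 uint8, blue, green, red); there is no depth.
- viewer.get_calibration(name): a dict with "mtx" (3x3 intrinsics, pixels), "T" (4x4, takes a point from camera to world coordinates); the wrist camera has in their place "T_tool_cam" (4x4, takes a point from camera to tool coordinates, whose origin is the TCP and whose axes are the flange's). Camera axes: x right, y up, looking along -z (the intrinsics and any distortion apply to the point x, -y, -z); pixel columns grow to the right and rows downward; lengths in m; the calibration is good to about 2 mm. A picture is of the moment at which its call begins: read the wrist's pose just before it. get_calibration takes no time and is no camera call.
- r.finish_job(): hands the job in, once; it reports no verdict.
The state is a dict: "t": time; "joints": joint angles; "joint_velocities": joint speeds; "joint_torque": joint torques, N m; "eef_pos": TCP position; "ee_rot": TCP orientation; "wrist_force": force on the tool from outside, world axes, zero at the start; "moment": the same for the moment, N m; "grip_width": finger opening in m.
Only numpy, scipy, OpenCV 4.12 (cv2) and the standard library are available. Lean on these libraries where they do the work, as an engineer would, in place of code of your own. Each camera call takes 0.05 s, during which the arm holds its last target.

TASK

Push the raised lid of the instrument case down until it is fully shut, and only then push the two yellow toggle latches, one at each end of the case, up and over past their centre so that each snaps into its locked position over the lid. Only push with the fingers: do not raise the lid any further, and leave the jar, the bottle and the cup standing where they are.

Things in the scene. Friction and masses are not known exactly. Their poses are not given: they have to be found in the camera images.
- case: Aluminium case fixed to the bench, 160 (its x) x 220 (its y) x 85 mm high, on a grey plate 200 x 250 x 6 mm. Origin: centre of its underside, z up; its -x side is the front, towards the robot, where the lid opens. Lid hinge along y at x 80, z 86 mm. Latch pivots parallel to x at x 0, y +126 and -126, z 104 mm; their brackets reach z 112, 50 mm wide along x and out to y 136 mm.
- lid (a joint): Angle of the blue lid (plate 170 x 220 x 12 mm; low steel bar handle across its middle, standing 20 mm above its top). 0 is fully shut (top face level at z = 98 mm over the bench), positive is open; it starts partly open. Its stiff hinge holds it where it is left; about 1 to 4 N down near the front edge moves it.
- lid_front (a point): Point on the top face of the lid, mid-width, 20 mm behind its front edge and 150 mm from its hinge line: a good place to press. Moves with the lid; when shut it lies at x = -70, y = 0, z = 98 mm in the case's frame. Its z axis is the lid's upward normal.
- latch_left (a joint): Angle of the latch at the case's +y end. 0: open, handle leaning 45 degrees outwards, away from the lid. 1.571: locked, handle leaning 45 degrees inwards over the lid, its steel nose over the lid's edge. A spring drives it from its upright centre (0.785) to the nearer end; about 0.2 N m gets it moving (6 N at 35 mm from the pivot); past the centre it snaps over by itself.
- latch_left_tip (a point): Free end of the left latch's handle, 75 mm from its pivot. The handle is a straight lever: steel for 31 mm, then a yellow paddle 44 mm long, 32 mm wide along the case's x and 10 mm thick. Moves with the latch.
- latch_right (a joint): Angle of the latch at the case's -y end, mirror image of the left one: 0 open (leaning outwards, to -y), 1.571 locked (leaning inwards over the lid); same spring.
- latch_right_tip (a point): Free end of the right latch's handle, 75 mm from its pivot; same sizes as the left one.
- jar: Amber glass jar with a white cap, 60 mm across, 75 mm high, standing loose near the case; origin at the centre of its underside. To be left alone.
- bottle: White plastic bottle with a green cap, 48 mm across, 115 mm high, standing loose near the case; origin at the centre of its underside. To be left alone.
- cup: Open steel cup, 68 mm across the rim, 75 mm high, standing loose near the case; origin at the centre of its underside. To be left alone.

How it is judged:
By the outcome, as a careful person would: the job done as asked, in the order asked, and still so for the second after the job is handed in, with the robot touching nothing.
It also fails if it takes over 48 s, if anything falls off the work surface, if the arm or the gripper's body presses on something with over 40 N, if the wrist force passes 120 N, or if a joint passes its speed limit or range.

## Working session

There is one attempt and no reset: what is moved stays moved. The work goes in short steps, Python scripts to look and compute and a tool call to move; the robot and the scene stay as the last step left them, time stands still between calls to the robot, and variables do not carry over. Pictures are saved under pics/ and viewed, and the job is handed in when it is done.

Besides the shell and the picture viewer there is one more tool, called by a JSON object that holds its "api" and its "payload", one argument or row to a line. move_arm: Moves the arm, as the interface text tells. Its arguments: {"type":"object","properties":{"offset":{"type":"array","items":{"type":"array","items":{"type":"number"}}},"twist":{"type":"array","items":{"type":"number"}},"hand":{"type":"number"},"squeeze":{"type":"number"}},"required":["offset","twist"]}

```bash
mkdir -p pics; ls; python3 - <<'E'
from rig import r, viewer
import cv2,numpy as np
s=r.observe();print(s)
for n in("scene","top","wrist"):
    im=viewer.grab_frame(n);cv2.imwrite(f"pics/{n}0.png",im)
    c=viewer.get_calibration(n);print(n,c)
E
```

```text
pics
{'t': 0.0, 'joints': array([-1.17799617e+00,  2.41402673e-01,  3.72504477e-03,  1.33519636e+00,
        6.39203406e-06,  1.57081323e+00]), 'joint_velocities': array([-0.0008516 ,  0.00011016, -0.00128848, -0.00043651,  0.00081752,
       -0.00059312]), 'joint_torque': array([-1.58892159e-03, -3.72318685e+01,  2.52406687e+01,  1.70149805e-02,
       -3.36016501e-05,  9.14200513e-06]), 'eef_pos': array([ 0.19114887, -0.46133723,  0.23041841]), 'ee_rot': array([[ 9.23847321e-01,  3.82760374e-01, -7.89376587e-04],
       [ 3.82761188e-01, -9.23845322e-01,  1.92187809e-03],
       [ 6.35691026e-06, -2.07766465e-03, -9.99997842e-01]]), 'wrist_force': array([ 0.16723064, -0.18990032, -0.14917994]), 'moment': array([-0.00018552,  0.03289468, -0.00585832]), 'grip_width': 0.08530524930618001}
scene {'mtx': array([[392.18171703,   0.        , 253.68882535],
       [  0.        , 392.18171703, 191.72728655],
       [  0.        ,   0.        ,   1.        ]]), 'T': array([[-7.78500877e-01, -4.99977245e-01,  3.79419476e-01,
         8.25628218e-01],
       [ 6.27642979e-01, -6.20940383e-01, 
[... 457 characters left out ...]
0.99982993,  0.01800676,  0.00398305,  0.02046688],
       [ 0.00734782,  0.19086449,  0.98158889,  0.95443611],
       [ 0.        ,  0.        ,  0.        ,  1.        ]])}
wrist {'mtx': array([[345.57557865,   0.        , 258.99731885],
       [  0.        , 345.57557865, 194.52414445],
       [  0.        ,   0.        ,   1.        ]]), 'T_tool_cam': array([[ 9.65550206e-04,  9.44741097e-01,  3.27815997e-01,
         8.43591926e-02],
       [ 9.99998707e-01, -1.33380001e-03,  8.98512367e-04,
         6.79892244e-04],
       [ 1.28610254e-03,  3.27814705e-01, -9.44741163e-01,
        -1.42565005e-01],
       [ 0.00000000e+00,  0.00000000e+00,  0.00000000e+00,
         1.00000000e+00]])}
```

```bash
python3 - <<'E'
import cv2
for n in("scene","top"):
    im=cv2.imread(f"pics/{n}0.png");cv2.imwrite(f"pics/{n}0b.png",cv2.resize(im,(800,600),interpolation=cv2.INTER_CUBIC))
E
```

```text
(no output)
```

View pics/scene0b.png

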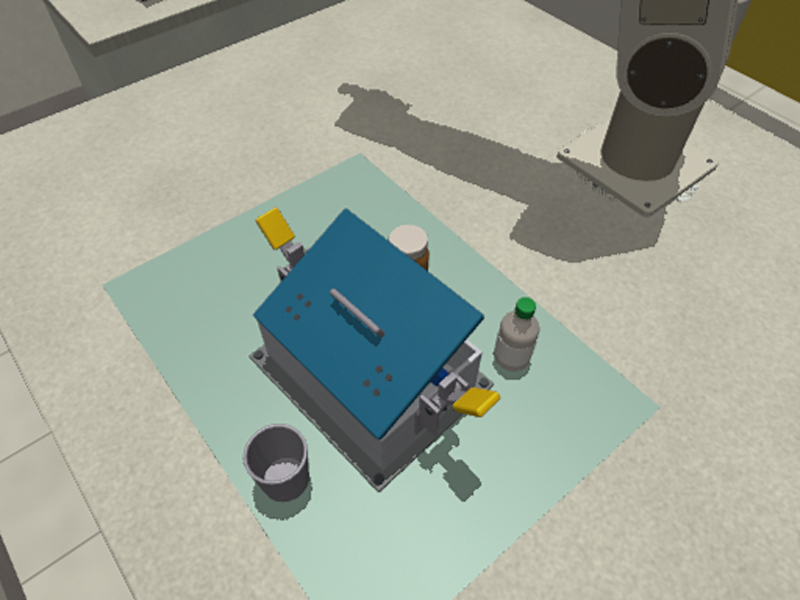

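View pics/top0b.png

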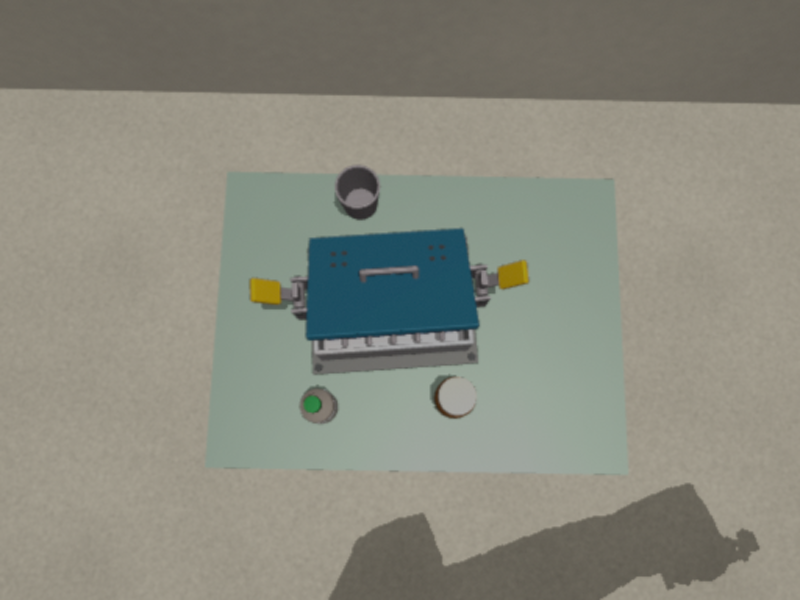

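The scene shows the case at (370,350), its blue lid partly open and both yellow latches out. The jar is at (408,245), the bottle at (515,335) and the cup at (277,462). I'll zoom in for accurate pixel positions.

```bash
python3 - <<'E'
import cv2
def crop(n,x0,y0,w,h,k):
    im=cv2.imread(f"pics/{n}0.png")[y0:y0+h,x0:x0+w];im=cv2.resize(im,None,fx=k,fy=k,interpolation=cv2.INTER_CUBIC)
    for i in range(0,w,20):cv2.putText(im,str(x0+i),(i*k,8),0,.3,(255,255,255),1);cv2.line(im,(i*k,10),(i*k,16),(255,255,255),1)
    for i in range(0,h,20):cv2.putText(im,str(y0+i),(0,i*k),0,.3,(255,255,255),1)
    cv2.imwrite(f"pics/{n}c.png",im)
crop("top",150,100,200,150,4)
crop("scene",150,120,200,200,3)
E
```

```text
(no output)
```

View pics/topc.png

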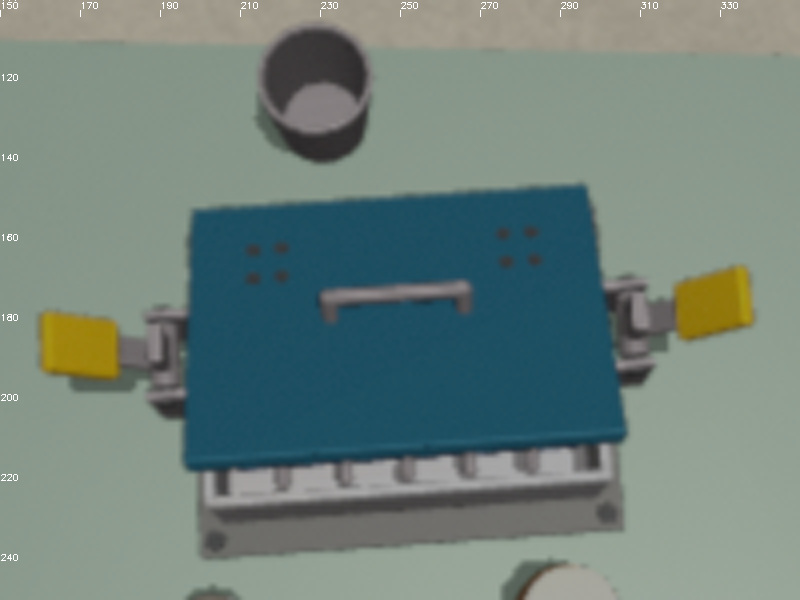

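View pics/scenec.png

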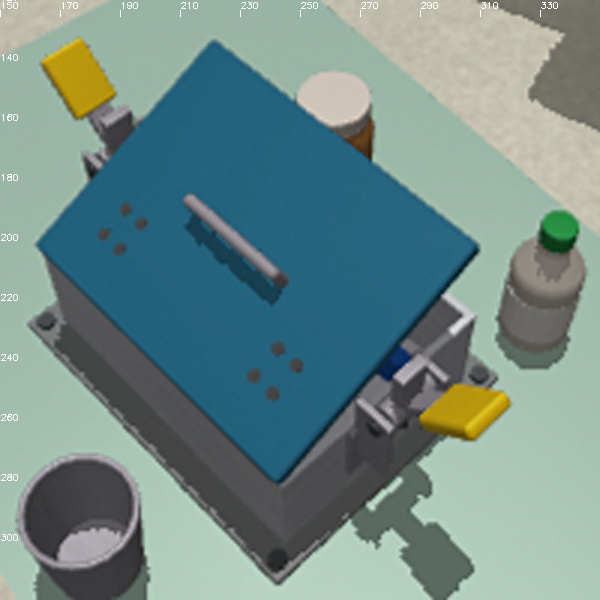

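```bash
cat > h.py <<'E'
import numpy as np,cv2
from rig import r, viewer
from scipy.optimize import least_squares
C={n:viewer.get_calibration(n) for n in("top","scene")}
def proj(n,P):
    c=C[n];P=np.atleast_2d(P);q=(P-c["T"][:3,3])@c["T"][:3,:3];q=q*[1,-1,-1]
    u=q@c["mtx"].T;return u[:,:2]/u[:,2:]
def ray(n,uv,z):
    c=C[n];d=np.linalg.inv(c["mtx"])@[*uv,1];d=c["T"][:3,:3]@(d*[1,-1,-1]);o=c["T"][:3,3];return o+d*(z-o[2])/d[2]
def case2w(p,P):
    x,y,a=p[:3];c,s=np.cos(a),np.sin(a);return np.atleast_2d(P)@np.array([[c,-s,0],[s,c,0],[0,0,1]]).T+[x,y,0]
def lid(q,X,Y,Z): # coordinates when shut
    dx,dz=X-.08,Z-.086;c,s=np.cos(q),np.sin(q)
    return [.08+c*dx+s*dz*1, Y, .086-s*dx+c*dz]
def latch(q,side,L,off=0):
    a=np.pi/4-q # from vertical, outward
    return [off,side*(.126+L*np.sin(a)),.104+L*np.cos(a)]
E
cat > fit.py <<'E'
from h import *
L=[("top",(.08,.11),(198.5,152.7)),("top",(.08,-.11),(297,146.5)),("top",(-.09,-.11),(306,208)),("top",(-.09,.11),(196.7,215.2)),
("scene",(-.09,-.11),(221,133.3)),("scene",(-.09,.11),(309.3,201.7)),("scene",(.08,.11),(242.7,280)),("scene",(.08,-.11),(162.7,201))]
B=[("top",(-.1,.125),(200.5,239.2)),("top",(-.1,-.125),(305.5,232.2)),("scene",(.1,.125),(242.7,314.3)),("scene",(.1,-.125),(160,227.7))]
def f(p):
    o=[]
    for n,(x,y),uv in L:o.append(proj(n,case2w(p,lid(p[3],x,y,.098)))[0]-uv)
    for n,(x,y),uv in B:o.append(proj(n,case2w(p,[x,y,.006]))[0]-uv)
    return np.ravel(o)
s=least_squares(f,[.45,0,0,.5],loss="soft_l1")
p=s.x;print(p,np.degrees(p[2:]));print(f(p).reshape(-1,2).round(1))
np.save("p.npy",p)
for sd in(1,-1):
    t=case2w(p,latch(0,sd,.075));print("tip",t,proj("top",t),proj("scene",t), "pivot",case2w(p,latch(0,sd,0)))
print("lid_front",case2w(p,lid(p[3],-.07,0,.098)),"shut",case2w(p,[-.07,0,.098]))
print("handle",case2w(p,lid(p[3],-.005,0,.118)),proj("top",case2w(p,lid(p[3],-.005,0,.118))))
print("jar",ray("top",(264,254),.075),"bottle",ray("top",(200,258.5),.115),"cup rim",ray("top",(229,120),.075))
E
python3 fit.py
```

```text
[0.59801807 0.04155507 0.08678831 0.44117836] [ 4.97260361 25.27765802]
[[-1.2 -0.9]
 [-0.3 -1.1]
 [ 1.   0.3]
 [-1.7  0.7]
 [ 0.3 -1.4]
 [ 1.2 -0.7]
 [-0.8  1.2]
 [-1.6 -0. ]
 [-0.8  0.7]
 [ 0.8  0.3]
 [ 0.  -0. ]
 [-0.9 -0.8]]
tip [[0.5824996  0.21991424 0.15703301]] [[160.30511508 185.47796533]] [[314.07025439 258.56400982]] pivot [[0.58709647 0.16708083 0.104     ]]
tip [[ 0.61353654 -0.13680411  0.15703301]] [[336.99532088 173.75647408]] [[170.46234893 135.81265919]] pivot [[ 0.60893967 -0.0839707   0.104     ]]
lid_front [[0.54769488 0.0371766  0.16090178]] shut [[0.52828153 0.03548751 0.098     ]]
handle [[0.61475782 0.04301154 0.15123142]] [[248.57749367 172.27896404]]
jar [0.45371371 0.00783338 0.075     ] bottle [0.44012694 0.13940909 0.115     ] cup rim [0.75749823 0.09289383 0.075     ]
```

The fit is within about 1.5 px, and the predicted handle and latch tips match the picture. I'll shut the fingers and travel above the lid with tool x along the case's y.

{"api": "move_arm", "payload": {
  "offset": [
    [0.02, -0.013, 0],
    [0.05, -0.031, 0],
    [0.085, -0.053, 0],
    [0.12, -0.075, 0],
    [0.155, -0.097, 0],
    [0.19, -0.119, 0],
    [0.225, -0.141, 0],
    [0.26, -0.163, 0],
    [0.29, -0.182, 0],
    [0.31, -0.195, 0]
  ],
  "twist": [-4, -11, -19, -27, -35, -43, -51, -59, -66, -72.5],
  "hand": 0,
  "squeeze": 30
}}

```text
t: 1.15
eef_pos: [0.404, -0.161, 0.2311]
ee_rot: [[-0.094, 0.996, -0.0], [0.996, 0.094, 0.0], [0.0, -0.0, -1.0]]
wrist_force: [0.7, -0.2, 0.1]
grip_width: -0.0001
```

{"api": "move_arm", "payload": {
  "offset": [
    [0.015, 0.013, 0],
    [0.035, 0.03, 0],
    [0.06, 0.052, 0],
    [0.085, 0.073, 0],
    [0.11, 0.095, 0],
    [0.135, 0.117, 0],
    [0.155, 0.134, 0],
    [0.172, 0.149, 0],
    [0.181, 0.156, 0],
    [0.184, 0.159, 0]
  ],
  "twist": [0, 0, 0, 0, 0, 0, 0, 0, 0, 0]
}}

```text
t: 2.15
eef_pos: [0.5456, 0.0348, 0.2308]
ee_rot: [[-0.089, 0.996, -0.001], [0.996, 0.089, -0.0], [-0.0, -0.001, -1.0]]
wrist_force: [-0.8, -1.1, 0.1]
grip_width: 0.0002
```

```bash
python3 - <<'E'
from h import *
s=r.observe();print(s["eef_pos"],s["joints"])
a=viewer.grab_frame("top")[100:250,150:350];b=viewer.grab_frame("scene")[100:300,150:350]
cv2.imwrite("pics/m1.png",cv2.hconcat([cv2.resize(a,(400,300)),cv2.resize(b,(400,300))]))
E
```

```text
[0.54556369 0.03482464 0.23075891] [ 6.38084280e-02  3.34855630e-01  1.32197318e-01  1.36922623e+00
 -1.12607753e-04  1.54590753e+00]
```

View pics/m1.png

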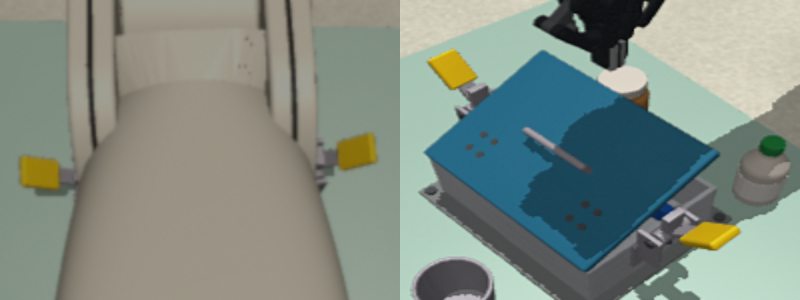

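{"api": "move_arm", "payload": {
  "offset": [
    [0, 0, 0.015],
    [0, 0, 0.035],
    [0, 0, 0.05],
    [0, 0, 0.06],
    [0, -0.002, 0.07],
    [0, -0.004, 0.08],
    [0, -0.006, 0.088],
    [0, -0.008, 0.096],
    [0, -0.01, 0.104],
    [0, -0.012, 0.112]
  ],
  "twist": [0, 0, 0, 0, 0, 0, 0, 0, 0, 0]
}}

```text
t: 3.25
eef_pos: [0.5333, 0.033, 0.1188]
ee_rot: [[-0.087, 0.996, 0.0], [0.996, 0.087, -0.0], [-0.0, 0.0, -1.0]]
wrist_force: [-0.8, -1.0, 1.2]
grip_width: 0.0002
```

{"api": "move_arm", "payload": {
  "offset": [
    [0, 0, 0.004],
    [0, 0, 0.008],
    [0, 0, 0.012],
    [0, 0, 0.015],
    [0, 0, 0.017],
    [0, 0, 0.019],
    [0, 0, 0.02],
    [0, 0, 0.021],
    [0, 0, 0.022],
    [0, 0, 0.022]
  ],
  "twist": [0, 0, 0, 0, 0, 0, 0, 0, 0, 0]
}}

```text
t: 4.25
eef_pos: [0.5336, 0.033, 0.098]
ee_rot: [[-0.087, 0.996, 0.001], [0.996, 0.087, 0.0], [0.0, 0.001, -1.0]]
wrist_force: [-4.1, 0.5, 6.1]
grip_width: 0.0001
```

{"api": "move_arm", "payload": {
  "offset": [
    [0, 0, 0.001],
    [0, 0, 0.002],
    [0, 0, 0.003],
    [0, 0, 0.003],
    [0, 0, 0.003],
    [0, 0, 0.003],
    [0, 0, 0.003],
    [0, 0, 0.003],
    [0, 0, 0.003],
    [0, 0, 0.003]
  ],
  "twist": [0, 0, 0, 0, 0, 0, 0, 0, 0, 0]
}}

```text
t: 5.25
eef_pos: [0.5337, 0.0331, 0.0977]
ee_rot: [[-0.087, 0.996, 0.002], [0.996, 0.087, 0.0], [0.0, 0.002, -1.0]]
wrist_force: [-8.9, -1.2, 20.2]
grip_width: -0.0002
```

The lid met a firm stop with the TCP at z = 97.7 mm, against 98 mm expected. I'll lift and go outside the left latch.

{"api": "move_arm", "payload": {
  "offset": [
    [0, 0, -0.015],
    [0, 0, -0.045],
    [0, 0, -0.085],
    [0.01, 0.005, -0.11],
    [0.03, 0.012, -0.12],
    [0.06, 0.022, -0.12],
    [0.095, 0.034, -0.12],
    [0.13, 0.046, -0.12],
    [0.16, 0.055, -0.12],
    [0.18, 0.06, -0.12]
  ],
  "twist": [0, 0, 0, 0, 0, 0, 0, 0, 0, 0]
}}

```text
t: 6.25
eef_pos: [0.5784, 0.2201, 0.2139]
ee_rot: [[-0.089, 0.996, 0.001], [0.996, 0.089, 0.001], [0.001, 0.001, -1.0]]
wrist_force: [-0.2, -0.5, 0.9]
grip_width: 0.0
```

{"api": "move_arm", "payload": {
  "offset": [
    [0.015, 0.003, 0],
    [0.03, 0.005, 0],
    [0.04, 0.005, 0],
    [0.045, 0.005, 0],
    [0.045, 0.005, 0],
    [0.045, 0.005, 0],
    [0.045, 0.005, 0],
    [0.045, 0.005, 0],
    [0.045, 0.005, 0],
    [0.045, 0.005, 0]
  ],
  "twist": [0, 0, 0, 0, 0, 0, 0, 0, 0, 0]
}}

```text
t: 7.25
eef_pos: [0.5787, 0.2625, 0.2144]
ee_rot: [[-0.087, 0.996, 0.0], [0.996, 0.087, 0.0], [0.0, 0.0, -1.0]]
wrist_force: [-0.1, -0.1, 0.6]
grip_width: -0.0004
```

```bash
python3 - <<'E'
from h import *
p=np.load("p.npy");s=r.observe();d=s["eef_pos"]-[p[0],p[1],0];c,k=np.cos(p[2]),np.sin(p[2])
print(s["eef_pos"],"case",c*d[0]+k*d[1],-k*d[0]+c*d[1],s["wrist_force"])
a=viewer.grab_frame("top")[100:250,150:350];b=viewer.grab_frame("scene")[100:325,150:450]
cv2.imwrite("pics/m2.png",cv2.hconcat([cv2.resize(a,(400,300)),cv2.resize(b,(400,300))]))
w=viewer.grab_frame("wrist");cv2.imwrite("pics/w2.png",w)
E
```

```text
[0.57874452 0.26254018 0.21440082] case -4.6148546050752554e-05 0.22182400680193048 [-0.05544771 -0.06329392  0.60433561]
```

View pics/m2.png

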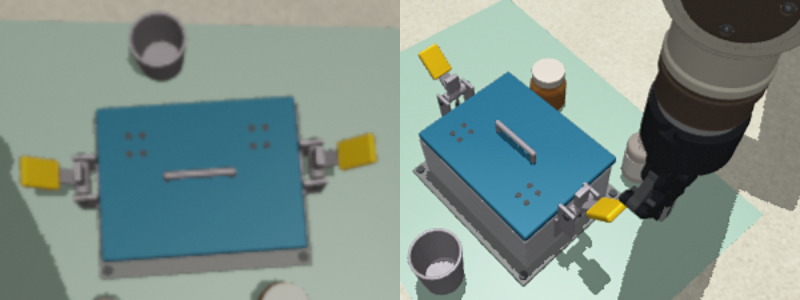

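The lid looks shut: its front edge is level with the case's front rim. The finger is centred on the left latch and about 30 mm outside it, so I'll go down and then push inwards.

{"api": "move_arm", "payload": {
  "offset": [
    [0, 0, 0.015],
    [0, 0, 0.035],
    [0, 0, 0.055],
    [0, 0, 0.072],
    [0, 0, 0.082],
    [0, 0, 0.085],
    [0, 0, 0.085],
    [-0.005, 0, 0.085],
    [-0.01, 0, 0.085],
    [-0.015, 0, 0.085]
  ],
  "twist": [0, 0, 0, 0, 0, 0, 0, 0, 0, 0]
}}

```text
t: 8.4
eef_pos: [0.5805, 0.2475, 0.1302]
ee_rot: [[-0.087, 0.996, 0.001], [0.996, 0.087, 0.0], [0.0, 0.001, -1.0]]
wrist_force: [-0.1, -0.0, 0.4]
grip_width: 0.0001
```

{"api": "move_arm", "payload": {
  "offset": [
    [-0.005, 0, 0],
    [-0.01, 0, 0],
    [-0.015, 0, 0],
    [-0.02, 0, 0],
    [-0.025, 0, 0],
    [-0.03, 0, 0],
    [-0.035, 0, 0],
    [-0.04, 0, 0],
    [-0.045, 0, 0],
    [-0.045, 0, 0]
  ],
  "twist": [0, 0, 0, 0, 0, 0, 0, 0, 0, 0]
}}

```text
t: 9.4
eef_pos: [0.5867, 0.2069, 0.1352]
ee_rot: [[-0.089, 0.996, 0.009], [0.996, 0.089, 0.009], [0.008, 0.01, -1.0]]
wrist_force: [-1.4, 7.8, 16.2]
grip_width: -0.0001
```

```bash
python3 - <<'E'
from h import *
a=viewer.grab_frame("top")[120:240,130:290];b=viewer.grab_frame("scene")[180:300,220:380]
cv2.imwrite("pics/m3.png",cv2.hconcat([cv2.resize(a,(400,300)),cv2.resize(b,(400,300))]))
w=viewer.grab_frame("wrist");cv2.imwrite("pics/w3.png",w)
E
```

```text
(no output)
```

View pics/m3.png

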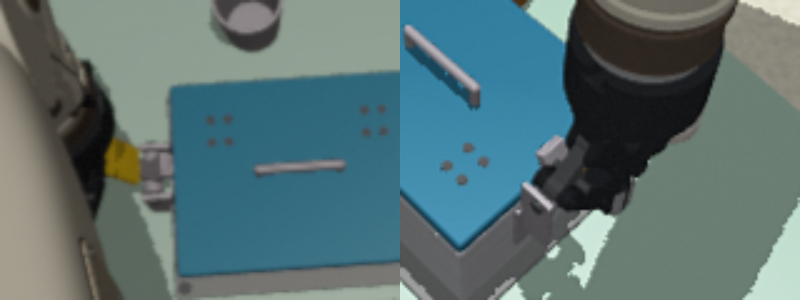

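View pics/w3.png

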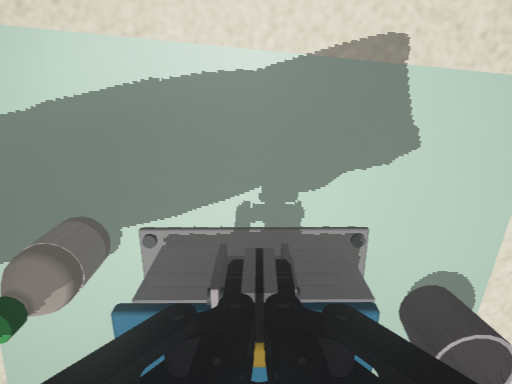

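The upward force suggests the latch tip is catching under the finger linkage above the pad. I'll raise by 20 mm so that the pad end bears on the paddle, then push on.

{"api": "move_arm", "payload": {
  "offset": [
    [0, 0, -0.005],
    [0, 0, -0.01],
    [0, 0, -0.015],
    [0, 0, -0.02],
    [0, 0, -0.022],
    [-0.003, 0, -0.022],
    [-0.006, 0, -0.022],
    [-0.009, 0, -0.022],
    [-0.009, 0, -0.022],
    [-0.009, 0, -0.022]
  ],
  "twist": [0, 0, 0, 0, 0, 0, 0, 0, 0, 0]
}}

```text
t: 10.55
eef_pos: [0.5847, 0.1937, 0.1512]
ee_rot: [[-0.087, 0.996, -0.0], [0.996, 0.087, -0.0], [-0.0, -0.0, -1.0]]
wrist_force: [0.3, 1.5, -0.2]
grip_width: -0.0002
```

{"api": "move_arm", "payload": {
  "offset": [
    [-0.004, 0, 0],
    [-0.008, 0, 0],
    [-0.012, 0, 0],
    [-0.016, 0, 0],
    [-0.02, 0, 0],
    [-0.024, 0, 0],
    [-0.026, 0, 0],
    [-0.027, 0, 0],
    [-0.027, 0, 0],
    [-0.027, 0, 0]
  ],
  "twist": [0, 0, 0, 0, 0, 0, 0, 0, 0, 0]
}}

```text
t: 11.55
eef_pos: [0.587, 0.1673, 0.1513]
ee_rot: [[-0.087, 0.996, 0.0], [0.996, 0.087, 0.0], [0.0, 0.0, -1.0]]
wrist_force: [0.8, 0.4, 0.6]
grip_width: -0.0001
```

```bash
python3 - <<'E'
from h import *
a=viewer.grab_frame("top")[120:240,130:290];b=viewer.grab_frame("scene")[160:310,200:400]
cv2.imwrite("pics/m4.png",cv2.hconcat([cv2.resize(a,(400,300)),cv2.resize(b,(400,300))]))
E
```

```text
(no output)
```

View pics/m4.png

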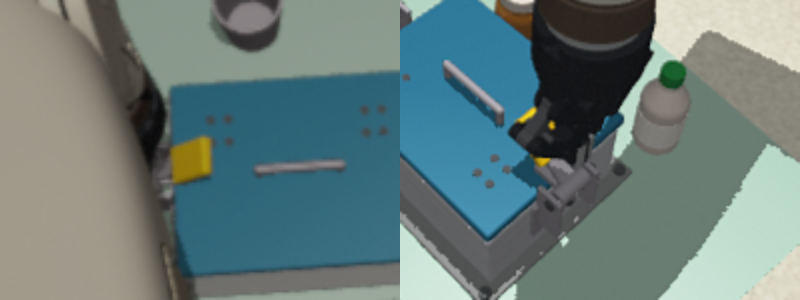

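The left latch has snapped over the lid: the yellow paddle now lies over it at (190,160) in the left panel. Next is the right one.

{"api": "move_arm", "payload": {
  "offset": [
    [0.005, 0, -0.005],
    [0.008, 0, -0.025],
    [0.008, 0, -0.05],
    [0, 0, -0.065],
    [-0.02, 0, -0.068],
    [-0.055, 0, -0.068],
    [-0.095, 0, -0.068],
    [-0.135, 0, -0.068],
    [-0.175, 0, -0.068],
    [-0.21, 0, -0.068]
  ],
  "twist": [0, 0, 0, 0, 0, 0, 0, 0, 0, 0]
}}

```text
t: 12.65
eef_pos: [0.6055, -0.0435, 0.2199]
ee_rot: [[-0.087, 0.996, 0.001], [0.996, 0.087, -0.0], [-0.0, 0.001, -1.0]]
wrist_force: [-0.5, 0.1, 0.3]
grip_width: 0.0001
```

{"api": "move_arm", "payload": {
  "offset": [
    [-0.03, 0, 0],
    [-0.06, 0, 0],
    [-0.09, 0, 0],
    [-0.115, 0, 0],
    [-0.13, 0, 0],
    [-0.135, 0, 0],
    [-0.135, 0, 0],
    [-0.135, 0, 0],
    [-0.135, 0, 0],
    [-0.135, 0, 0]
  ],
  "twist": [0, 0, 0, 0, 0, 0, 0, 0, 0, 0]
}}

```text
t: 13.65
eef_pos: [0.6172, -0.1754, 0.2195]
ee_rot: [[-0.089, 0.996, 0.0], [0.996, 0.089, 0.0], [0.0, 0.0, -1.0]]
wrist_force: [0.4, 0.0, 0.2]
grip_width: -0.0
```

```bash
python3 - <<'E'
from h import *
p=np.load("p.npy");s=r.observe();d=s["eef_pos"]-[p[0],p[1],0];c,k=np.cos(p[2]),np.sin(p[2])
print(s["eef_pos"],"case",c*d[0]+k*d[1],-k*d[0]+c*d[1],s["wrist_force"])
a=viewer.grab_frame("top")[100:250,150:350];b=viewer.grab_frame("scene")[100:325,150:450]
cv2.imwrite("pics/m5.png",cv2.hconcat([cv2.resize(a,(400,300)),cv2.resize(b,(400,300))]))
E
```

```text
[ 0.61723184 -0.17539223  0.21949004] case 0.00033659968926601225 -0.2177962018660147 [0.40917432 0.0166887  0.15790944]
```

View pics/m5.png

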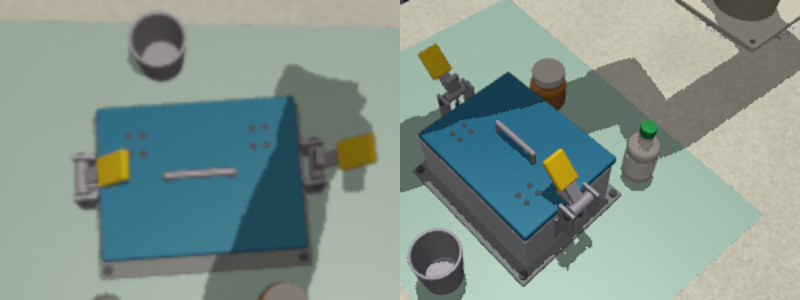

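Left latch locked, lid still shut. The tool is outside the right latch, so I'll go down and push, rising slightly as I go.

{"api": "move_arm", "payload": {
  "offset": [
    [0, 0, 0.015],
    [0, 0, 0.035],
    [0, 0, 0.055],
    [0, 0, 0.07],
    [0, 0, 0.076],
    [0, 0, 0.077],
    [0.005, 0, 0.077],
    [0.01, 0, 0.077],
    [0.015, 0, 0.077],
    [0.02, 0, 0.077]
  ],
  "twist": [0, 0, 0, 0, 0, 0, 0, 0, 0, 0]
}}

```text
t: 14.75
eef_pos: [0.6157, -0.156, 0.1431]
ee_rot: [[-0.088, 0.996, 0.001], [0.996, 0.088, -0.0], [-0.0, 0.001, -1.0]]
wrist_force: [-0.1, 0.0, 0.5]
grip_width: 0.0001
```

{"api": "move_arm", "payload": {
  "offset": [
    [0.005, 0, 0],
    [0.01, 0, -0.002],
    [0.015, 0, -0.004],
    [0.02, 0, -0.006],
    [0.025, 0, -0.008],
    [0.03, 0, -0.009],
    [0.035, 0, -0.01],
    [0.04, 0, -0.01],
    [0.042, 0, -0.01],
    [0.042, 0, -0.01]
  ],
  "twist": [0, 0, 0, 0, 0, 0, 0, 0, 0, 0]
}}

```text
t: 15.75
eef_pos: [0.6114, -0.1138, 0.1518]
ee_rot: [[-0.088, 0.996, -0.001], [0.996, 0.088, 0.001], [0.001, -0.001, -1.0]]
wrist_force: [0.7, -1.1, 0.1]
grip_width: 0.0
```

{"api": "move_arm", "payload": {
  "offset": [
    [0.004, 0, 0],
    [0.008, 0, 0],
    [0.012, 0, 0],
    [0.016, 0, 0],
    [0.02, 0, 0],
    [0.024, 0, 0],
    [0.027, 0, 0],
    [0.03, 0, 0],
    [0.03, 0, 0],
    [0.03, 0, 0]
  ],
  "twist": [0, 0, 0, 0, 0, 0, 0, 0, 0, 0]
}}

```text
t: 16.75
eef_pos: [0.6091, -0.0848, 0.1523]
ee_rot: [[-0.087, 0.996, 0.0], [0.996, 0.087, -0.0], [-0.0, 0.0, -1.0]]
wrist_force: [0.3, 0.3, -0.5]
grip_width: -0.0001
```

{"api": "move_arm", "payload": {
  "offset": [
    [-0.005, 0, -0.005],
    [-0.01, 0, -0.015],
    [-0.012, 0, -0.04],
    [-0.02, 0, -0.065],
    [-0.04, 0, -0.08],
    [-0.07, 0, -0.09],
    [-0.1, 0, -0.09],
    [-0.12, 0, -0.09],
    [-0.13, 0, -0.09],
    [-0.13, 0, -0.09]
  ],
  "twist": [0, 0, 0, 0, 0, 0, 0, 0, 0, 0]
}}

```text
t: 17.75
eef_pos: [0.6201, -0.2157, 0.2418]
ee_rot: [[-0.085, 0.996, -0.001], [0.996, 0.085, 0.0], [0.001, -0.001, -1.0]]
wrist_force: [1.3, 0.7, 0.1]
grip_width: -0.0
```

```bash
python3 - <<'E'
from h import *
p=np.load("p.npy");s=r.observe();print(s["eef_pos"],s["wrist_force"])
for sd in(1,-1):
    t=case2w(p,latch(1.571,sd,.075));print("locked tip",proj("top",t),proj("scene",t))
for x,y in((.08,.11),(.08,-.11),(-.09,-.11),(-.09,.11)):
    t=case2w(p,[x,y,.098]);print("corner",proj("top",t).round(1),proj("scene",t).round(1))
def crop(n,x0,y0,w,h,k):
    im=viewer.grab_frame(n)[y0:y0+h,x0:x0+w];im=cv2.resize(im,None,fx=k,fy=k,interpolation=cv2.INTER_CUBIC)
    for i in range(0,w,20):cv2.putText(im,str(x0+i),(i*k,8),0,.3,(255,255,255),1)
    for i in range(0,h,20):cv2.putText(im,str(y0+i),(0,i*k),0,.3,(255,255,255),1)
    cv2.imwrite(f"pics/{n}f.png",im)
crop("top",150,100,200,180,3)
crop("scene",150,120,200,200,3)
E
```

```text
[ 0.62013298 -0.21568929  0.2417937 ] [1.31577527 0.66876476 0.13182656]
locked tip [[212.98102331 181.9847499 ]] [[264.16404875 215.9096502 ]]
locked tip [[284.98037953 177.20836383]] [[206.3149104  166.46174538]]
corner [[197.3 153.9]] [[244.3 278.9]]
corner [[297.  147.4]] [[163.2 199.1]]
corner [[303.9 223.7]] [[231.6 152.3]]
corner [[200.5 230.8]] [[313.7 217.6]]
```

View pics/topf.png

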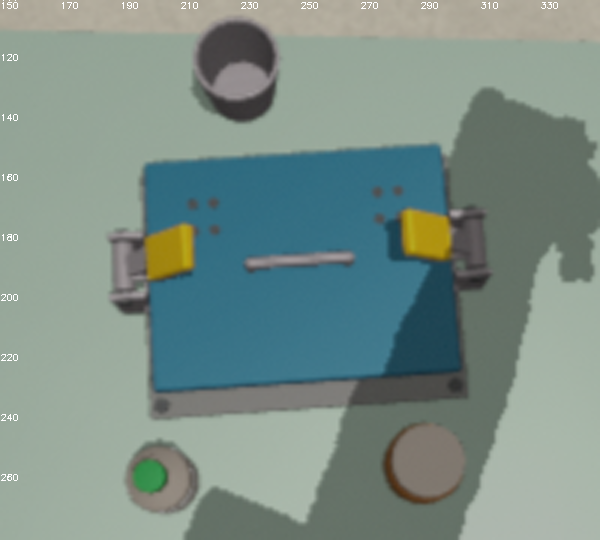

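View pics/scenef.png

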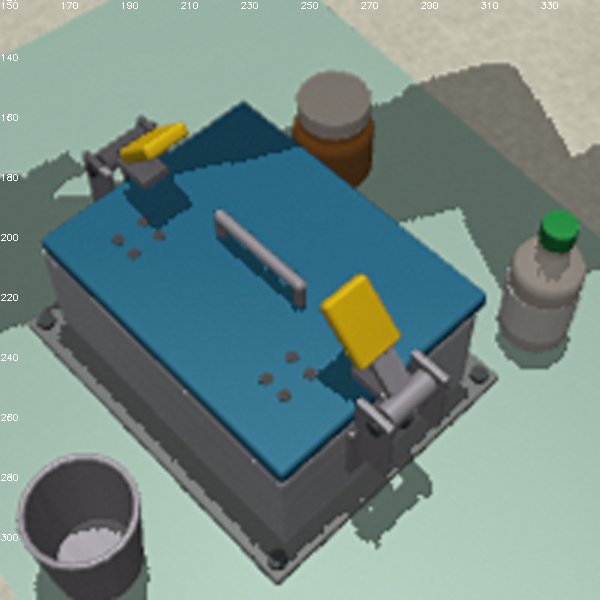

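All checks agree. Both latch tips, seen at about (214,183) and (284,178) in the top view, match the predicted locked positions of (213,182) and (285,177). The lid corners match the shut pose, and the jar, bottle and cup look unmoved.

```bash
python3 -c "
from rig import r
print(r.finish_job())"
```

```text
the job is handed in; nothing more can be done
None
```

The lid is fully shut and both toggle latches are snapped over it in their locked positions. I handed the job in at about 18 s of the 48 s allowed, with the robot standing clear.

- **Lid:** I pushed it down near its front edge until it met a firm stop at z = 97.7 mm (98 mm expected), with 20 N on the wrist. In the final pictures its front corners lie within about 2 px of the shut pose.
- **Latches:** I pushed the left one over, then the right one. In the final top view both tips lie within about 1.5 px of where a locked latch should be.
- **Snag on the left latch:** partway through the first push the upward force rose to about 16 N. I took this to be the latch tip catching under the finger linkage, though I did not confirm it. I raised the tool 22 mm and the latch then went over cleanly, so I held the tool higher for the right one.
- **Jar, bottle and cup:** compared by eye, they look unmoved between the first and last pictures. My first position for the jar came from a misread pixel, about 28 px off in the top view. It did not affect any contact.

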